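Set the carriage handwheel to its mark with the play taken up

TASK

The large handwheel that drives the press carriage is loose on its shaft. By its upright crank handle, turn it clockwise (seen from above) until the handle is about 40 degrees past the white-nosed set clip on the dial, then bring it back counter-clockwise, without reversing again, until the handle's spoke points at the clip, so that the play is taken up in the counter-clockwise direction, and let go.

Things in the scene. Friction and masses are not known exactly. Their poses are not given: they have to be found in the camera images.
- handle (a point): Centre of the black upright crank handle on the large handwheel: a freely revolving round grip, 24 mm thick, 72 mm tall. This point is on its axis, 30 mm below its top, 42 mm above the wheel's upper side, 118 mm above the table. It moves on a level circle of radius 65 mm about the hub; turning takes about 5 N at the handle (less within the play), and the wheel stays where left.
- hub (a point): Centre of the large handwheel (162 mm over the rim), on its upright axis at the hub's top, 80 mm above the table; x points level to the crank handle, z up. A white pointer line under the handle runs out to the rim. The wheel sits on a 210 mm square grey box with a dial. The small black star knob (58 mm) on the same base plate is another thing.
- mark (a point): White nose of the set clip, a dark 14 x 16 x 20 mm block at the edge of the dial, 105 mm from the hub's axis, 60 mm above the table; it stays put. x points level and radially outward from the hub, y counter-clockwise seen from above, z up. At the start the handle stands 35 to 95 degrees counter-clockwise of it.
- wheel (a joint): Play of the handwheel on its shaft, rad: it turns freely by 0.35 rad (20 degrees) before shaft and carriage follow. 0 = taken up clockwise (reads 0 while driving clockwise), 0.35 = taken up counter-clockwise, seen from above. The wheel can turn at least 150 degrees clockwise from its start.

How it is judged (in metres and radians):
On the way:
1. the handle has been turned clockwise clearly past the clip (at least 25 degrees) (y of handle in the frame of mark below -0.0275 m and x of handle in the frame of mark above -0.12 m), for 0.1 s.
At the end, for the whole second after the job is handed in: The crank handle is in line with the clip, within 14 mm sideways (about 12 degrees), and the play is taken up counter-clockwise (play reading above 0.25 of 0.35 rad) (y of handle in the frame of mark between -0.014 and 0.014 m and x of handle in the frame of mark above -0.08 m and value of joint wheel above 0.25 rad); the robot touches nothing.
It also fails if it takes over 38 s, if anything falls off the work surface, if the arm or the gripper's body presses on something with over 40 N, if the wrist force passes 120 N, or if a joint passes its speed limit or range.

ROBOT

A 6-joint arm with a two-finger parallel gripper is mounted at the origin on the work surface. World frame = base frame: x ahead of the robot, y to its left, z up, the work surface at z = 0. Lengths are in mm, angles in rad, forces in N, time in s.
With the tool pointing down it reaches from about 350 to 775 mm from the base axis. Payload 7.3 kg.
Tool frame: the origin (TCP) lies at the centre of the arm's flange, where the gripper is bolted on; the fingertips stand 178 mm ahead of it and the grasp point (between the pads) lies 159 mm ahead of it; z points along the fingers, y is the direction in which the jaws open and shut (so a half turn about z gives the same grasp; the last joint's range is limited). The gripper opens to 92 mm and grips with 3 to 60 N. Pads are 19 mm wide; open, the fingers measure 130 mm over their backs; the gripper's body (75 mm by 190 mm) begins 47 mm behind the grasp point.
Start: joints at [1.023, 0.342, 1.524, -0, 1.275, -0.146], TCP at [205.294, 483.2, 404.741] pointing down, gripper open.
Joint ranges: [-2.53, 2.53], [-0.77, 2.02], [0.04, 2.7], [-1, 4.14], [0.28, 2.66], [-3.11, 3.11]. Speed limits (rad/s): [2.57, 2.57, 3.14, 3.14, 3.14, 3.14].

INTERFACE

Orientations are given as [roll, pitch, yaw] about the fixed x, y, z axes, in that order (R = Rz(yaw) Ry(pitch) Rx(roll)).
In Python, from plant import get_obs, capture, close_job gives the robot as it stands. The module is installed in compiled form; this text tells all that it offers.
- The arm moves only by the shell command python3 -m pendant 'ROWS'. ROWS is JSON, a list of rows, each a list of 3 entries, a list of its own where there are three numbers: the shift along the tool's x, y, z in m, then the turn, a rotation vector about the tool's x, y, z in rad, then the finger opening in m, from 0 to 0.0918. In form: [[[tx, ty, tz], [wx, wy, wz], fingers], ...]. A call has 1 to 10 rows; each row is the pose to reach, as a shift and turn from the pose commanded when the call began, along the tool's axes at that moment; what a row does not reach only later rows make up. A row lasts 1/12 s, in which the tool goes at most 41.7 mm and 7.16 degrees, less where a joint would pass 70% of its speed; a pose out of reach is approached as far as the arm can. A call with a gripper value outside its range is refused whole. The fingers move at their own pace and stop on an object; the grip force is fixed at half the most. Time passes only in rows, so rows that repeat a pose let the fingers close. It gives the time, the measured TCP pose, the force and the opening at its end, in the units of the state.
- get_obs(): the state, without advancing time (a new reading comes with each control period).
- capture(name): name is "scene" or "side" or "wrist"; returns a dict with "color" (384x512x3 uint8, red, green, blue), "mtx" (3x3 intrinsics, pixels), "rvec" (rotation vector, rad) and "tvec" (3), from world to camera coordinates, as OpenCV has them. Camera axes: x right, y down, z forward; pixel columns grow to the right and rows downward; lengths in mm; the calibration is good to about 2 mm. A picture is of the moment at which its call begins. There is no depth.
- close_job(): hands the job in, once; it reports no verdict.
The state is a dict: "time": time; "joint_positions": joint angles; "dq": joint speeds; "tau": joint torques, N m; "tool_pos": TCP position; "tcp_rot": TCP orientation; "contact_force": force on the tool from outside, world axes, zero at the start; "moment": the same for the moment, N m; "grip_width": finger opening in mm.
Only numpy, scipy, OpenCV 4.12 (cv2) and the standard library are available. Lean on these libraries where they do the work, as an engineer would, in place of code of your own. Each camera call takes 0.05 s, during which the arm holds its last target. There are 200 camera calls.

## Working session

There is one attempt and no reset: what is moved stays moved. The work goes in short steps, Python scripts to look and compute and a shell command to move; the robot and the scene stay as the last step left them, time stands still between calls to the robot, and variables do not carry over. Pictures are saved under pics/ and viewed, about 8 in all and at most 12, crops included, and the job is handed in when it is done.

```bash
mkdir -p pics; cat > h.py <<'E'
import numpy as np, cv2
from plant import get_obs, capture
def snap(n,f):
    c=capture(n); cv2.imwrite('pics/'+f,c['color'][:,:,::-1]); np.savez('pics/'+f+'.npz',**{k:c[k] for k in c}); return c
def ray(c,uv,z):
    R=cv2.Rodrigues(np.array(c['rvec'],float))[0]; t=np.array(c['tvec'],float).ravel()
    o=-R.T@t; d=R.T@np.linalg.inv(c['mtx'])@np.array([uv[0],uv[1],1.]); return o+d*(z-o[2])/d[2]
E
python3 - <<'E'
from h import *
a=snap('scene','s1.png');b=snap('side','d1.png')
cv2.imwrite('pics/both.png',cv2.resize(np.hstack([a['color'],b['color']]),(800,300))[:,:,::-1])
o=get_obs();print(o)
E
```

```text
{'time': 0.1, 'joint_positions': array([ 1.02301010e+00,  3.42671997e-01,  1.52491432e+00,  1.15976444e-05,
        1.27542428e+00, -1.45992866e-01]), 'dq': array([-0.00036856, -0.00036097, -0.00171591, -0.00137278,  0.00027296,
       -0.00103741]), 'tau': array([ 2.63617840e-04, -4.32006347e+01, -2.44692850e+01,  7.16845924e-02,
        5.27422631e-02, -5.83876295e-05]), 'tool_pos': array([205.22413527, 483.0987953 , 404.10696098]), 'tcp_rot': array([-3.14019141e+00, -2.17246594e-04,  2.73979576e+00]), 'contact_force': array([ 0.04969526, -0.28165561,  1.47356668]), 'moment': array([ 0.01611458, -0.00572575, -0.0030469 ]), 'grip_width': 91.74540844293554}
```

View pics/s1.png

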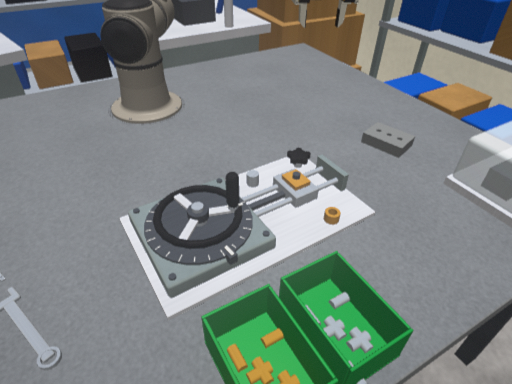

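View pics/d1.png

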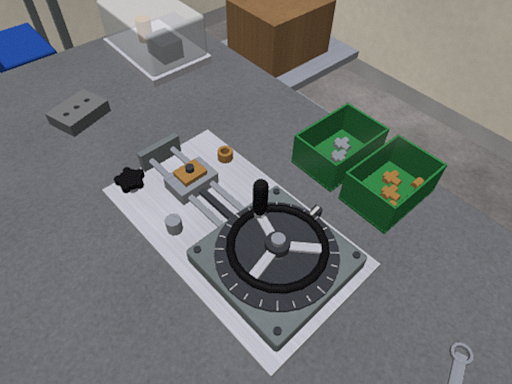

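The scene view shows the hub at about (198,207), the handle top at (232,176) and the clip at (231,253). The side view shows the hub at (278,239), the handle top at (260,183) and the clip at (316,211).

```bash
python3 - <<'E'
from h import *
C={k:dict(np.load(f'pics/{k}.png.npz')) for k in('s1','d1')}
P={'hub80':(80,(198,206),(278,238)),'top148':(148,(232,174),(260,181)),'mid118':(118,(232.5,187),(261,197)),'clip60':(60,(230,252),(316,211))}
for n,(z,a,b) in P.items(): print(n,ray(C['s1'],a,z).round(1),ray(C['d1'],b,z).round(1))
# handle mask: black blob, use top
a=C['s1']['color'][150:275,120:285];b=C['d1']['color'][165:290,205:370]
cv2.imwrite('pics/crop.png',cv2.resize(np.hstack([a,b]),(792,300),interpolation=cv2.INTER_CUBIC)[:,:,::-1])
E
```

```text
hub80 [588.5 -70.8  80. ] [598.9 -72.5  80. ]
top148 [613.1 -11.7 148. ] [614.3 -10.4 148. ]
mid118 [612.1 -11.1 118. ] [611.8 -16.9 118. ]
clip60 [698.5 -62.1  60. ] [695.5 -65.7  60. ]
```

View pics/crop.png

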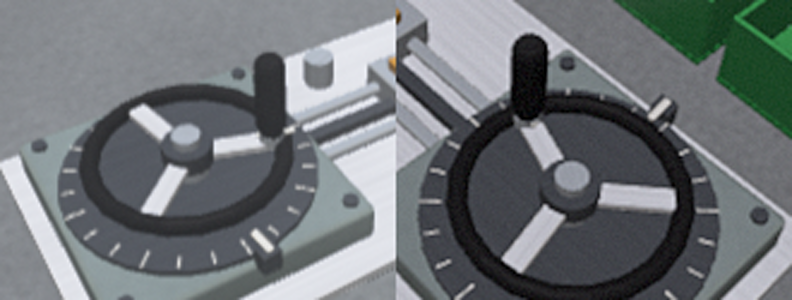

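```bash
python3 -m pendant '[[[-0.569,-0.296,0],[0,0,-0.4018],0.07],[[-0.569,-0.296,0],[0,0,-0.4018],0.07],[[-0.569,-0.296,0],[0,0,-0.4018],0.07],[[-0.569,-0.296,0],[0,0,-0.4018],0.07],[[-0.569,-0.296,0],[0,0,-0.4018],0.07],[[-0.569,-0.296,0],[0,0,-0.4018],0.07],[[-0.569,-0.296,0],[0,0,-0.4018],0.07],[[-0.569,-0.296,0],[0,0,-0.4018],0.07],[[-0.569,-0.296,0],[0,0,-0.4018],0.07],[[-0.569,-0.296,0],[0,0,-0.4018],0.07]]'
```

```text
time: 0.93
tool_pos: [462.4, 170.8, 404.6]
tcp_rot: [3.141, -0.0, 3.141]
contact_force: [0.9, 1.0, -0.2]
grip_width: 69.6
```

```bash
python3 -m pendant '[[[-0.15,-0.18,0],[0,0,0],0.07],[[-0.15,-0.18,0],[0,0,0],0.07],[[-0.15,-0.18,0],[0,0,0],0.07],[[-0.15,-0.18,0],[0,0,0],0.07],[[-0.15,-0.18,0],[0,0,0],0.07],[[-0.15,-0.18,0],[0,0,0],0.07],[[-0.15,-0.18,0],[0,0,0],0.07],[[-0.15,-0.18,0],[0,0,0],0.07],[[-0.15,-0.18,0],[0,0,0],0.07]]'
python3 - <<'E'
from h import *
c=snap('wrist','w1.png'); o=get_obs(); print(o['tool_pos'],o['tcp_rot'])
R=cv2.Rodrigues(np.array(c['rvec'],float))[0]; print(-R.T@np.ravel(c['tvec']))
E
```

```text
time: 1.68
tool_pos: [611.2, -7.0, 404.1]
tcp_rot: [3.141, -0.002, 3.142]
contact_force: [0.5, -0.3, -0.7]
grip_width: 70.4
[610.9976256   -6.45046292 404.50625981] [ 3.14101471e+00 -1.04837058e-03 -3.14077827e+00]
[536.81297706  -6.95253978 383.01558971]
```

View pics/w1.png

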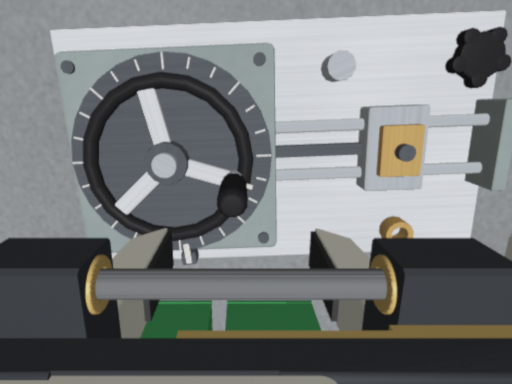

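The wrist view shows the hub cap at (165,165), the handle top at (233,203) with its body near (232,185), and the clip nose at (187,252).

```bash
python3 - <<'E'
from h import *
c=dict(np.load('pics/w1.png.npz'))
for n,z,uv in(('hub',80,(164.5,165.5)),('top',148,(233,204)),('clip',60,(187,253))): print(n,ray(c,uv,z).round(1))
# rim circle: dark pixels between; fit dial box corners bolts
for uv in((68,67),(259,59),(264,238)): print(ray(c,uv,52).round(1))
E
```

```text
hub [595.6 -76.3  80. ]
top [611.1 -12.4 148. ]
clip [692.9 -63.2  60. ]
[ 508.5 -166.    52. ]
[501.8  10.4  52. ]
[679.5  18.1  52. ]
```

```bash
python3 -m pendant '[[[-0.001,-0.005,0.035],[0,0,0],0.07],[[-0.001,-0.005,0.07],[0,0,0],0.07],[[-0.001,-0.005,0.1],[0,0,0],0.07],[[-0.001,-0.005,0.125],[0,0,0],0.07],[[-0.001,-0.005,0.125],[0,0,0],0.07],[[-0.001,-0.005,0.125],[0,0,0],0.05],[[-0.001,-0.005,0.125],[0,0,0],0.035],[[-0.001,-0.005,0.125],[0,0,0],0.03],[[-0.001,-0.005,0.125],[0,0,0],0.026],[[-0.001,-0.005,0.125],[0,0,0],0.026]]'
python3 - <<'E'
from h import *
c=snap('wrist','w2.png'); o=get_obs(); print(o['tool_pos'],o['contact_force'],o['grip_width'])
E
```

```text
time: 2.57
tool_pos: [612.8, -12.3, 281.3]
tcp_rot: [-3.141, 0.003, -3.141]
contact_force: [0.6, 0.3, -0.3]
grip_width: 41.2
[612.70416254 -12.32954306 280.92735339] [-1.12743835  0.44181589 -0.36108262] 37.161190294171604
```

View pics/w2.png

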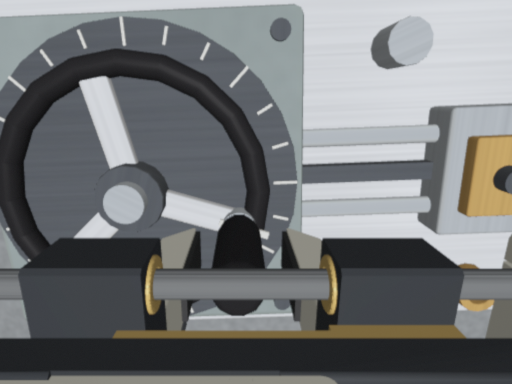

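The handle stands centred between the pads at about (238,265). I'll grip it and start the clockwise arc.

```bash
python3 -m pendant '[[[0,0,0],[0,0,0],0.018],[[0,0,0],[0,0,0],0.018],[[0,0,0],[0,0,0],0.018],[[0,0,0],[0,0,0],0.018],[[-0.003,-0.001,0],[0,0,0],0.018],[[-0.006,-0.002,0],[0,0,0],0.018],[[-0.012,-0.0045,0],[0,0,0],0.018],[[-0.0175,-0.008,0],[0,0,0],0.018],[[-0.023,-0.012,0],[0,0,0],0.018],[[-0.023,-0.012,0],[0,0,0],0.018]]'
cat > st.py <<'E'
from h import *
o=get_obs();p=o['tool_pos'];d=p[:2]-[594.5,-73.5]
print(p.round(1),o['contact_force'].round(1),round(o['grip_width'],1),'r',np.hypot(*d).round(1),'ang',np.degrees(np.arctan2(d[1],d[0])).round(1))
import sys
for a in map(float,sys.argv[1:]):
    q=np.array([594.5,-73.5])+64.5*np.array([np.cos(np.radians(a)),np.sin(np.radians(a))])-p[:2]
    print(a,'tx,ty mm',-q[0].round(1),q[1].round(1))
E
python3 st.py 43 36 29 22 15 8 1
```

```text
time: 3.45
tool_pos: [636.0, -24.8, 280.1]
tcp_rot: [3.141, -0.001, 3.141]
contact_force: [-3.1, -2.6, 6.3]
grip_width: 23.3
[636.  -24.8 280.1] [-3.1 -2.6  6.3] 23.3 r 64.0 ang 49.6
43.0 tx,ty mm -5.6 -4.7
36.0 tx,ty mm -10.6 -10.8
29.0 tx,ty mm -14.9 -17.4
22.0 tx,ty mm -18.3 -24.6
15.0 tx,ty mm -20.8 -32.0
8.0 tx,ty mm -22.3 -39.7
1.0 tx,ty mm -23.0 -47.6
```

```bash
python3 -m pendant '[[[-0.0055,-0.0045,0],[0,0,0],0.018],[[-0.0105,-0.0105,0],[0,0,0],0.018],[[-0.0148,-0.0172,0],[0,0,0],0.018],[[-0.018,-0.0245,0],[0,0,0],0.018],[[-0.0205,-0.032,0],[0,0,0],0.018],[[-0.022,-0.0395,0],[0,0,0],0.018],[[-0.0228,-0.0475,0],[0,0,0],0.018],[[-0.0228,-0.0475,0],[0,0,0],0.018]]'
python3 st.py -6 -12 -18 -24 -30 -36
```

```text
time: 4.12
tool_pos: [659.6, -71.7, 280.2]
tcp_rot: [3.14, 0.004, 3.141]
contact_force: [4.4, 1.4, 3.1]
grip_width: 23.0
[659.6 -71.7 280.2] [4.4 1.4 3.1] 23.0 r 65.1 ang 1.5
-6.0 tx,ty mm 0.9 -8.5
-12.0 tx,ty mm 2.0 -15.2
-18.0 tx,ty mm 3.8 -21.7
-24.0 tx,ty mm 6.2 -28.0
-30.0 tx,ty mm 9.2 -34.0
-36.0 tx,ty mm 12.9 -39.7
```

```bash
python3 -m pendant '[[[0.0008,-0.0085,0],[0,0,0],0.018],[[0.002,-0.015,0],[0,0,0],0.018],[[0.0038,-0.0215,0],[0,0,0],0.018],[[0.0062,-0.028,0],[0,0,0],0.018],[[0.0092,-0.034,0],[0,0,0],0.018],[[0.013,-0.0397,0],[0,0,0],0.018],[[0.013,-0.0397,0],[0,0,0],0.018],[[0.013,-0.0397,0],[0,0,0],0.018]]'
python3 - <<'E'
from h import *
b=snap('side','d2.png');c=snap('scene','s2.png')
cv2.imwrite('pics/both2.png',cv2.resize(np.hstack([c['color'][130:310,100:340],b['color'][130:310,180:420]]),(800,300),interpolation=cv2.INTER_CUBIC)[:,:,::-1])
E
python3 st.py
```

```text
time: 4.78
tool_pos: [647.2, -112.6, 280.3]
tcp_rot: [-3.139, 0.008, 3.141]
contact_force: [9.7, -5.2, -2.0]
grip_width: 23.2
[ 647.2 -112.6  280.3] [ 9.7 -5.5 -0.2] 23.3 r 65.6 ang -36.6
```

View pics/both2.png

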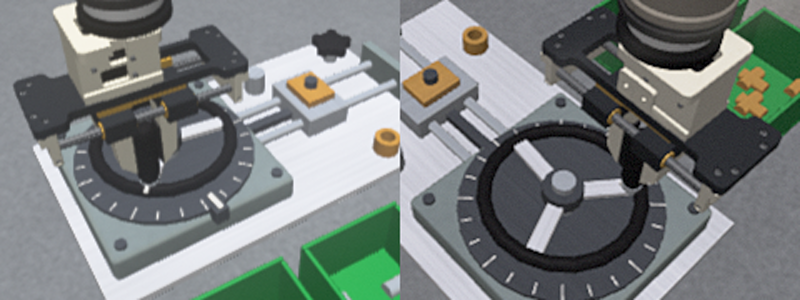

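Handle has been carried to -36.6° in the pads, about 42° past the clip. Now the counter-clockwise return.

```bash
python3 st.py -31 -25 -19 -13 -8 -3 0 2 4
```

```text
[ 647.2 -112.6  280.3] [ 9.7 -5.5 -0.2] 23.3 r 65.6 ang -36.6
-31.0 tx,ty mm -2.6 5.8
-25.0 tx,ty mm -5.8 11.8
-19.0 tx,ty mm -8.3 18.1
-13.0 tx,ty mm -10.2 24.6
-8.0 tx,ty mm -11.2 30.1
-3.0 tx,ty mm -11.7 35.7
0.0 tx,ty mm -11.8 39.1
2.0 tx,ty mm -11.8 41.3
4.0 tx,ty mm -11.7 43.6
```

```bash
python3 -m pendant '[[[-0.003,0.0058,0],[0,0,0],0.018],[[-0.0062,0.0118,0],[0,0,0],0.018],[[-0.0088,0.018,0],[0,0,0],0.018],[[-0.0107,0.0246,0],[0,0,0],0.018],[[-0.0117,0.03,0],[0,0,0],0.018],[[-0.0122,0.0355,0],[0,0,0],0.018],[[-0.0123,0.039,0],[0,0,0],0.018],[[-0.0123,0.0415,0],[0,0,0],0.018],[[-0.0122,0.043,0],[0,0,0],0.018],[[-0.0122,0.043,0],[0,0,0],0.018]]'
python3 - <<'E'
from h import *
b=snap('side','d3.png');c=snap('wrist','w3.png')
cv2.imwrite('pics/both3.png',np.hstack([cv2.resize(b['color'][150:300,210:360],(400,400),interpolation=cv2.INTER_CUBIC),cv2.resize(c['color'],(400,400))])[:,:,::-1])
E
python3 st.py 5 6 
```

```text
time: 5.72
tool_pos: [659.0, -68.6, 280.3]
tcp_rot: [-3.14, 0.006, -3.142]
contact_force: [7.1, -2.6, -0.3]
grip_width: 22.9
[659.  -68.7 280.3] [ 8.  -2.1  0. ] 23.3 r 64.7 ang 4.3
5.0 tx,ty mm 0.2 0.8
6.0 tx,ty mm 0.3 1.9
```

View pics/both3.png

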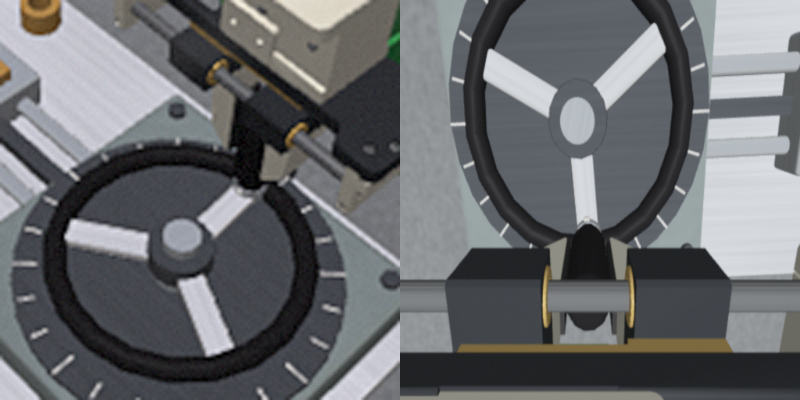

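The spoke points close to the clip's bearing, with the clip itself hidden behind the finger. I'll go a final 1 mm counter-clockwise, then open and rise.

```bash
python3 -m pendant '[[[0,0.001,0],[0,0,0],0.018],[[0,0.001,0],[0,0,0],0.018],[[0,0.001,0],[0,0,0],0.03],[[0,0.001,0],[0,0,0],0.05],[[0,0.001,0],[0,0,0],0.05],[[0,0.001,0],[0,0,0],0.05],[[0,0.001,0],[0,0,0],0.05]]'
python3 -m pendant '[[[0,0,-0.02],[0,0,0],0.05],[[0,0,-0.05],[0,0,0],0.05],[[0,0,-0.09],[0,0,0],0.05],[[0,0,-0.12],[0,0,0],0.05],[[-0.0,0.04,-0.14],[0,0,0],0.05],[[0.04,0.06,-0.14],[0,0,0],0.05],[[0.08,0.06,-0.14],[0,0,0],0.05],[[0.08,0.06,-0.14],[0,0,0],0.05],[[0.08,0.06,-0.14],[0,0,0],0.05]]'
python3 - <<'E'
from h import *
b=snap('side','d4.png');c=snap('wrist','w4.png')
cv2.imwrite('pics/both4.png',np.hstack([cv2.resize(b['color'][150:300,210:360],(400,384),interpolation=cv2.INTER_CUBIC),c['color'][:,:400]])[:,:,::-1])
E
python3 st.py
```

```text
time: 6.4
tool_pos: [657.4, -67.3, 279.4]
tcp_rot: [3.141, -0.001, -3.141]
contact_force: [-0.8, 0.7, -0.2]
grip_width: 49.0
time: 7.15
tool_pos: [575.4, -6.7, 419.9]
tcp_rot: [3.141, -0.002, -3.141]
contact_force: [0.5, 0.0, 0.8]
grip_width: 50.3
[578.   -7.7 420.5] [ 0.6 -0.3  0.2] 49.9 r 67.8 ang 104.0
```

View pics/both4.png

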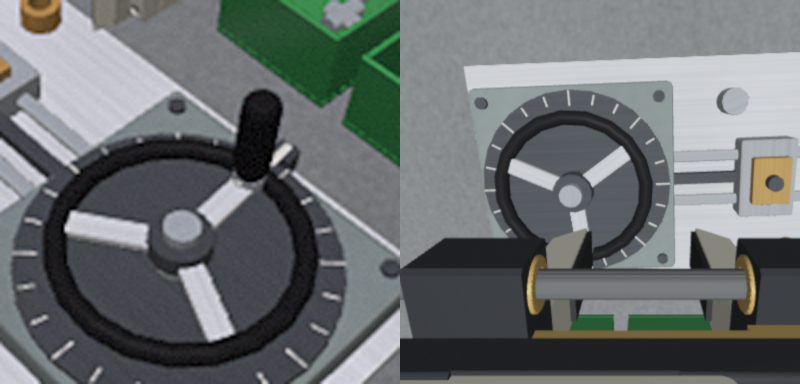

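The side crop shows the handle foot at (249,182) and its top at (262,97), the clip nose at about (282,155) and the hub cap at (183,227).

```bash
python3 - <<'E'
from h import *
c=dict(np.load('pics/d4.png.npz'))
f=lambda u,v:(210+u*150/400,150+v*150/384)
H=np.array([594.5,-73.5])
P={n:ray(c,f(*uv),z)[:2] for n,uv,z in(('hub',(183,227),80),('foot',(249,182),78),('top',(262,100),148),('clip',(282,155),60))}
for n,p in P.items(): d=p-H; print(n,p.round(1),np.hypot(*d).round(1),np.degrees(np.arctan2(d[1],d[0])).round(1))
s=capture('scene'); cv2.imwrite('pics/s4.png',cv2.resize(s['color'][150:280,120:290],(785,600),interpolation=cv2.INTER_CUBIC)[:,:,::-1])
E
```

```text
hub [598.8 -74. ] 4.3 -6.6
foot [653.1 -74.5] 58.6 -1.0
top [658.4 -68.7] 64.1 4.3
clip [695.9 -64.8] 101.8 4.9
```

View pics/s4.png

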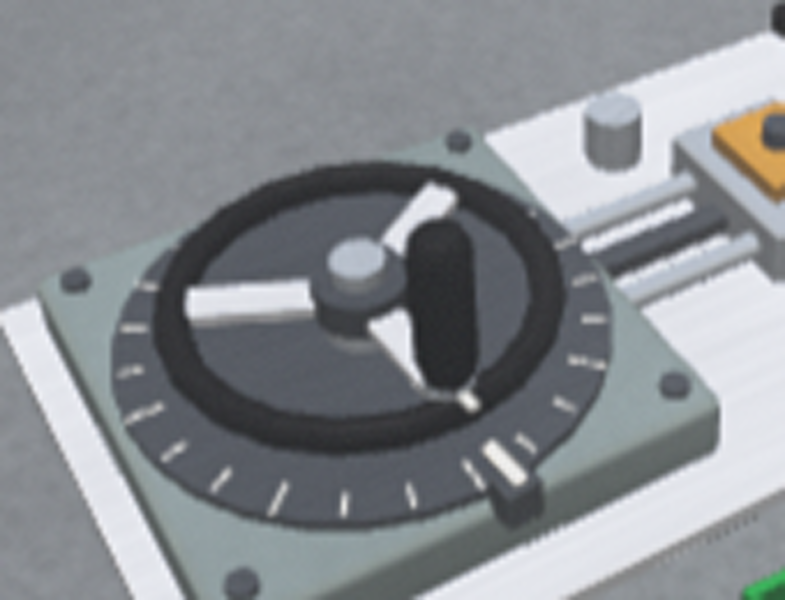

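The pointer tip at (470,400) lines up with the clip nose at (505,462), and the gripper is clear.

```bash
python3 -c "from plant import close_job; print(close_job())"
```

```text
the job is handed in; nothing more can be done
None
```

I turned the handwheel clockwise by its handle to about 42° past the clip, then brought it back counter-clockwise in one direction for about 41°. I then let go, backed the arm off and handed the job in at about 7 s on the robot's clock.

- **Alignment:** In the last pictures the handle top stands at about 4.3° and the clip at about 4.9°. That is roughly 1 mm sideways, well inside the 14 mm allowed. The white pointer lines up with the clip's nose.
- **Disagreements:** The pixel I took for the handle's foot gave −1° (about 6 mm off), but that reading is weak because the pixel is poorly defined. My hub estimates also differed by up to about 10 mm in x between views, so I used an averaged centre.
- **Play:** I could not read the play directly. The 41° return is about twice the 20° of play, so it should be taken up counter-clockwise.
- **Contact:** The wrist force stayed around 11 N or less in every reading I took. After release the readings were near zero, with the gripper clear of the wheel.

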